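# Screw home the pull of the garlic box and put the bulb away

## Robot

A 6-joint arm with a two-finger parallel gripper is mounted at the origin on a cart in front of the work surface, level with it; the furniture and walls round the work are solid. World frame = base frame: x ahead of the robot, y to its left, z up, the work surface at z = 0. Lengths are in m, angles in degrees, forces in N, time in s.
With the tool pointing down it reaches from about 0.35 to 0.875 m from the base axis. Payload 4.2 kg.
Tool frame: the origin (TCP) lies on the centre line of the jaws, within the pads' length; the fingertips stand tip_reach ahead of it and the grasp point (between the pads) is the TCP (tip_reach is the distance from the TCP to the fingertips, in m); z points along the fingers, y is the line along which they close (so a half turn about z gives the same grasp; the last joint's range is limited). The gripper opens to 87 mm and grips with 3 to 60 N. Pads are 19 mm wide; open, the fingers measure 117 mm over their backs; the gripper's body (75 mm by 190 mm) begins 51 mm behind the grasp point.
Start: joints at [-61.73, 22.042, 0.453, 0, -68.411, -14.817], TCP at [0.145, -0.608, 0.242] pointing down, gripper open.
Joint ranges: [-179.83, 179.83], [-69.29, 118.12], [-61.27, 80.66], [-181.25, 117.63], [-171.15, -9.14], [-177.46, 177.46]. Speed limits (degrees/s): [159.86, 159.86, 180, 180, 180, 180].

## Interface

Orientations are given as a 3x3 rotation matrix whose columns are the frame's x, y, z axes.
In Python, from station import sense, capture, finish_job, tip_reach gives the robot as it stands.
- The arm moves only by the tool arm_command, never from a script. Its argument "deltas" is a list of rows, each a list of 7 numbers: the turn, a rotation vector about the tool's x, y, z in rad, then the shift along the tool's x, y, z in cm, then the closure, from -1 (fully open) to 1 (shut), so that 0 is half open. In form: [[rx, ry, rz, dx, dy, dz, hand], ...]. A call has 1 to 8 rows; each row is the pose to reach, as a shift and turn from the pose commanded when the call began, along the tool's axes at that moment; what a row does not reach only later rows make up. A row lasts 1/12 s, in which the tool goes at most 41.7 mm and 7.16 degrees, less where a joint would pass 70% of its speed; a pose out of reach is approached as far as the arm can. A call with a gripper value outside its range is refused whole. The fingers move at their own pace and stop on an object; the grip force is fixed at half the most. Time passes only in rows, so rows that repeat a pose let the fingers close. It gives the time, the measured TCP pose, the force, the opening and the grip force at its end, in the units of the state.
- sense(): the state, without advancing time (a new reading comes with each control period).
- capture(name): name is "scene" or "top"; returns a dict with "pixels" (400x640x3 uint8, blue, green, red), "fovy" (degrees; the focal length in pixels is half the picture's height over the tangent of half this angle, whatever the lens; pixels are square), "cx", "cy" (the principal point, pixels), "rvec" (rotation vector, rad) and "tvec" (3), from world to camera coordinates, as OpenCV has them. Camera axes: x right, y down, z forward; pixel columns grow to the right and rows downward; lengths in m; the calibration is good to about 2 mm. A picture is of the moment at which its call begins. There is no depth.
- finish_job(): hands the job in; it is judged then, once.
The state is a dict: "time_s": time; "joints": joint angles; "joint_velocities": joint speeds; "effort": joint torques, N m; "tcp_pos": TCP position; "ee_rot": TCP orientation; "wrist_force": force on the tool from outside, world axes, zero at the start; "moment": the same for the moment, N m; "gripper_width": opening from 0.0 (shut) to 1.0 (fully open); "gripper_force": force on a finger pad.
Only numpy, scipy, OpenCV 4.12 (cv2) and the standard library are available. Lean on these libraries where they do the work, as an engineer would, in place of code of your own. Each camera call takes 0.05 s, during which the arm holds its last target. There are 200 camera calls.

## Task

The new pull on the sloping lid of the garlic box only stands in its pilot hole: press it firmly down along its own axis while you turn it clockwise, so that its self-tapping screw bites and drives home with the flange flush on the lid, and do not let it spin without sinking in, which would strip the hole. Then slide the lid well open, lower the garlic bulb right down into the box before you let go of it, and slide the lid fully shut again. Leave the lemon and the mugs where they stand.

Things in the scene. Friction and masses are not known exactly. Their poses are not given: they have to be found in the camera images.
- garlic_box: Fixed wooden box, 220 mm deep (its x) x 270 mm wide (y), walls 10 mm, under a lid that slopes 25 degrees. Origin: centre of its underside; x to the back, z up. Low front at -x, towards the robot. The shut lid's upper face is 85 mm above the worktop at the front (x = -110 mm), 188 mm at the back; the side walls stand 4 mm higher than the lid. Inner floor 10 mm up. Nothing else is in it.
- box_floor (a point): Point on the box's inner floor, 52 mm behind its front face, midway across; free from above once the lid is open. Axes as the box.
- lid (a joint): Travel of the sliding lid, m: 0 shut, 0.13 fully open. A 9 mm board in side grooves that slides up the slope, away from the front (box x turned 25 degrees upwards); about 5 N of friction, stays where it is left. The pull is its only grip. Open by 0.11 it uncovers the front 100 mm of the box (measured level).
- pull_grip (a point): Middle of the pull's round fluted grip (38 mm diameter, 32 mm long), on its axis, 40 mm above the lid's face at the start, 34 mm when home. Dark turned knob, 53 mm from its 34 mm flange to its top, in the lid 55 mm up the slope from the lid's lower edge, midway across. z points out of the lid along the axis (25 degrees from vertical, leaning to the box's front); x and y turn with it.
- pull_depth (a joint): How far the pull's screw has sunk into the lid, m: 0 at the start (6 mm gap under the flange), 0.006 with the flange flush. It sinks 2 mm per rad of clockwise turn (seen from above: right-hand rule about the axis into the lid), but only while pressed along the axis with 10 N or more; a push without a turn does nothing. Turning takes about 0.10 N m. It stays where it is left.
- pull_slip (a joint): How far the pull has been turned clockwise without its screw sinking, rad: 0 at the start. It grows when the pull is turned with less than 10 N of push, or turned on after the flange is flush. Whole turn = pull_slip + pull_depth / 0.002. The grip is round and may be re-gripped at any angle.
- garlic: Garlic bulb, white, about 54 mm wide and 55 mm tall with a pointed top, standing on the worktop; origin at the centre of its underside, z up. About 35 g.
- lemon: Yellow lemon, 82 x 58 x 57 mm, loose on the worktop; origin at the centre of its underside. A bystander.
- mug: Small cream mug, 62 x 85 x 51 mm, loose, at the left front; origin at the centre of its underside. A bystander.
- mug_b: A second small cream mug like the first, further left; origin at the centre of its underside. A bystander.

How it is judged (in metres and radians):
On the way, in this order (a step that is already met when the one before it is completed fails the run):
1. the pull's screw has bitten: pressed and turned, it has sunk 2 mm into the lid (value of joint pull_depth above 0.002 m and value of joint lid below 0.01 m), for 0.1 s.
2. the pull is driven home: sunk at least 5.3 of its 6 mm, with the lid still shut (value of joint pull_depth above 0.0053 m and value of joint lid below 0.01 m), for 0.2 s.
3. the lid is slid open by at least 75 mm (value of joint lid above 0.075 m), for 0.2 s.
4. the garlic bulb is lowered into the box to within 25 mm of its floor, still held by the fingers (z of garlic in the frame of garlic_box between 0 and 0.035 m and x of garlic in the frame of garlic_box between -0.1 and 0.1 m and y of garlic in the frame of garlic_box between -0.125 and 0.125 m and contact force between the fingers and garlic above 0.3 N), for 0.1 s.
At the end, for the whole second after the job is handed in: The pull is screwed home (sunk at least 5.3 of its 6 mm), the lid is shut to within 6 mm, and the garlic bulb lies still inside the box (value of joint pull_depth above 0.0053 m and value of joint lid below 0.006 m and x of garlic in the frame of garlic_box between -0.1 and 0.1 m and y of garlic in the frame of garlic_box between -0.125 and 0.125 m and z of garlic in the frame of garlic_box between 0 and 0.065 m and linear speed of garlic below 0.03 m/s); the robot touches nothing.
It fails at once if the pull is spun 1.2 rad or more without its screw sinking in, which strips the pilot hole (value of joint pull_slip above 1.2 rad).
It fails at once if the lemon or a mug is pushed more than 30 mm from its place (distance of any of lemon, mug, mug_b from where it was at the start of the episode above 0.03 m).
It also fails if it takes over 72 s, if anything falls off the work surface, if the arm or the gripper's body presses on something with over 40 N, if the wrist force passes 120 N, or if a joint passes its speed limit or range.

## Working session

There is one attempt and no reset: what is moved stays moved. The work goes in short steps, Python scripts to look and compute and a tool call to move; the robot and the scene stay as the last step left them, time stands still between calls to the robot, and variables do not carry over. Pictures are saved under pics/ and viewed, at most 10 in all, crops included, and the job is handed in when it is done.

Besides the shell and the picture viewer there is one more tool, called after "Emit:" by a JSON object that holds its "fn" and its "kwargs", one argument or row to a line. arm_command: Moves the arm, as the interface text tells. Its arguments: {"type":"object","properties":{"deltas":{"type":"array"}},"required":["deltas"]}

```bash
mkdir -p pics
python3 - <<'E'
from station import *
import cv2
s=sense();print(s,tip_reach)
for n in("scene","top"):
    c=capture(n);cv2.imwrite(f"pics/{n}0.png",c["pixels"]);print({k:v for k,v in c.items() if k!="pixels"})
E
```

```text
{'time_s': 0.0, 'joints': array([-6.17303219e+01,  2.20905852e+01,  3.78958355e-01, -3.02699510e-02,
       -6.84110247e+01, -1.48170369e+01]), 'joint_velocities': array([ 0.00549147,  0.03861633,  0.08010938, -0.09346998,  0.01737724,
       -0.11169889]), 'effort': array([-3.24520415e-04, -3.90664780e+01,  1.87406999e+01,  4.21973661e+00,
        1.11207756e-02, -1.96888382e-04]), 'tcp_pos': array([ 0.14529694, -0.60728969,  0.24045249]), 'ee_rot': array([[-9.72607852e-01, -2.32451345e-01, -5.81190710e-04],
       [-2.32452060e-01,  9.72605549e-01,  2.11797281e-03],
       [ 7.29436814e-05,  2.19505597e-03, -9.99997588e-01]]), 'wrist_force': array([-0.16925778,  0.53932136, -0.05364425]), 'moment': array([ 0.00229885, -0.02205176,  0.00440057]), 'gripper_force': 0.0, 'gripper_width': 1.0001905280752772} 0.019
{'fovy': 42.334738269128806, 'cx': 322.9925901983652, 'cy': 194.40716821275709, 'rvec': array([ 1.26559001, -2.23532391,  0.99367318]), 'tvec': array([0.30754433, 0.40134882, 1.2894284 ])}
{'fovy': 55.399743698568564, 'cx': 317.15072265141237, 'cy': 201.951918189217, 'rvec': array([ 2.16873127, -2.11205828,  0.14768935]), 'tvec': array([0.03834921, 0.53307169, 1.27676339])}
```

View pics/scene0.png

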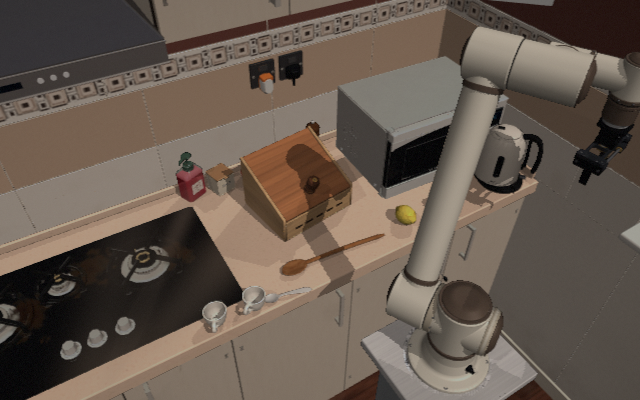

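View pics/top0.png

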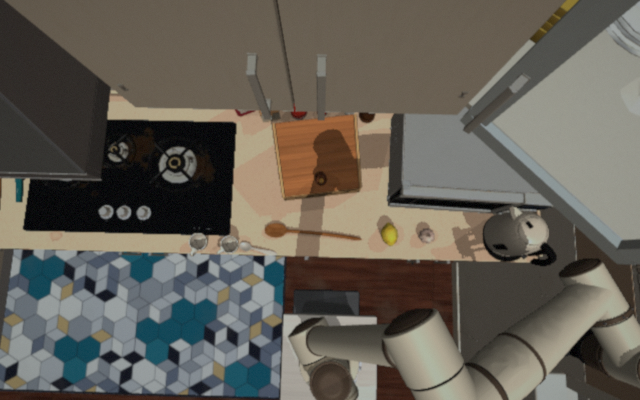

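The scene view shows the box with its knob near (312,184) and the lemon at (405,214). In the top view the box covers about (272–360, 115–198), with the knob at (320,179), garlic (427,235), lemon (390,233) and mugs (199,240) and (229,242). I'll zoom in to get precise pixel positions.

Run:
```python
import cv2,numpy as np
a=cv2.imread("pics/scene0.png")[120:245,225:365]; b=cv2.imread("pics/top0.png")[105:255,260:450]
A=cv2.resize(a,None,fx=4,fy=4,interpolation=3);B=cv2.resize(b,None,fx=4,fy=4,interpolation=3)
cv2.imwrite("pics/a.png",A);cv2.imwrite("pics/b.png",B)
```

```text
(no output)
```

View pics/a.png

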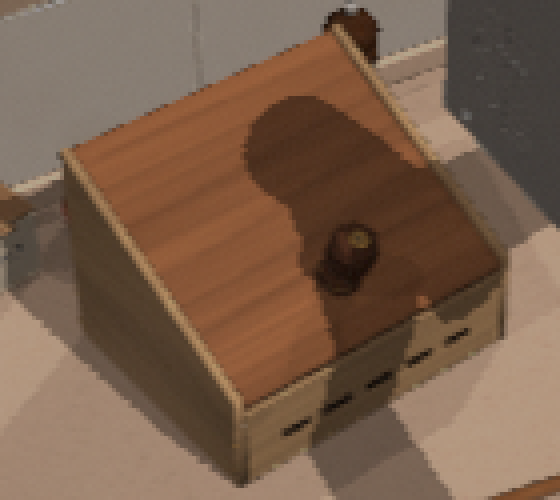

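View pics/b.png

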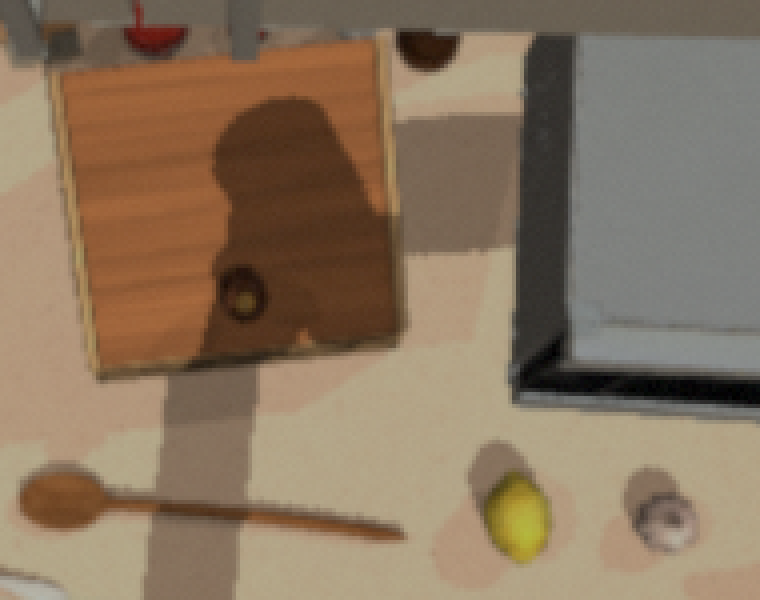

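The crops show the box's corners, the knob top at scene (315,179.5) and top (320.8,180), and garlic at top (426.8,235.5). Next I'll fit the box pose to these.

```bash
cat > h.py <<'E'
import numpy as np,cv2
from scipy.spatial.transform import Rotation as R
from scipy.optimize import least_squares
from station import *
def K(c):
    f=200/np.tan(np.radians(c["fovy"]/2));return np.array([[f,0,c["cx"]],[0,f,c["cy"]],[0,0,1]])
def proj(c,P): return cv2.projectPoints(np.float64(P).reshape(-1,3),c["rvec"],c["tvec"],K(c),None)[0].reshape(-1,2)
def ray(c,uv,z):
    M=R.from_rotvec(c["rvec"]).as_matrix();o=-M.T@c["tvec"];d=M.T@np.linalg.solve(K(c),[*uv,1]);return o+d*(z-o[2])/d[2]
def rot(yaw): return R.from_euler('z',yaw).as_matrix()
th=np.radians(25);U=np.array([np.cos(th),0,np.sin(th)]);N=np.array([-np.sin(th),0,np.cos(th)])
def rel(target_p,target_R,s=None,home=None):
    "row (turn, shift cm) from the pose (p,R) given"
    p,Q=s
    return np.r_[R.from_matrix(Q.T@target_R).as_rotvec(),100*Q.T@(target_p-p)]
E
python3 - <<'E'
from h import *
S=capture("scene");T=capture("top")
pb=[(-.11,.135,0),(-.11,.135,.089),(-.11,-.135,.089),(-.11,-.135,0),(.11,.135,.192),(.11,-.135,.192),(.11,.135,0)]
ps=[(285,241.75),(285,221.25),(350.75,183.75),(350.75,204.5),(241.25,158.25),(309.5,126.75),(245.75,203.25)]
tb=[(-.11,.135,.089),(-.11,-.135,.089),(.11,.135,.192)];ts=[(284.5,199.5),(360.75,191.25),(273,122.5)]
kn=np.array([-.11,0,.085])+.055*U+.059*N
f=lambda q:np.r_[(proj(S,(rot(q[2])@np.array(pb).T).T+[q[0],q[1],0])-ps).ravel(),(proj(T,(rot(q[2])@np.array(tb).T).T+[q[0],q[1],0])-ts).ravel(),
 (proj(S,rot(q[2])@kn+[q[0],q[1],0])-(315,179.5)).ravel(),(proj(T,rot(q[2])@kn+[q[0],q[1],0])-(320.75,180)).ravel()]
r=least_squares(f,[.6,0,0],loss="soft_l1");print(r.x,np.degrees(r.x[2]));print(f(r.x).round(1))
q=r.x;A=rot(q[2]);print("knobtop",A@kn+[q[0],q[1],0],"U",A@U,"N",A@N)
print("garlic",ray(T,(426.75,235.5),.027),"lemon",ray(T,(389.5,234),.028))
for u in((199,240),(229,242)):print("mug",ray(T,u,.03))
E
```

```text
[0.665353   0.04892703 0.13907573] 7.968452275071443
[ 0.   0.9 -1.1  0.7  2.5  0.1  1.1 -0.2 -1.8 -1.1  0.5 -1.6 -0.6  0.2
 -1.9 -2.3  2.3 -3.1 -0.4  0.9 -0.1  0.3  1.4  1. ]
knobtop [0.58108701 0.03713153 0.16171616] U [0.89755698 0.12563948 0.42261826] N [-0.41853769 -0.05858665  0.90630779]
garlic [ 0.42698898 -0.32701869  0.027     ] lemon [ 0.42867529 -0.19907718  0.028     ]
mug [0.39057496 0.45500246 0.03      ]
mug [0.38649914 0.3513151  0.03      ]
```

```bash
cat >> h.py <<'E'
A=rot(0.13908);Uw=A@U;Nw=A@N;G=np.array([.581,.037,.1617])-.019*Nw
def tilt(a):
    "tool down the pull axis; y axis at angle a (deg, ccw seen from above) from box y"
    z=-Nw; y0=A@[0,1,0]; y=R.from_rotvec(np.radians(a)*Nw).apply(y0); return np.c_[np.cross(y,z),y,z]
def down(psi):
    p=np.radians(psi);y=np.array([np.cos(p),np.sin(p),0]);z=np.array([0,0,-1.]);return np.c_[np.cross(y,z),y,z]
def go(p,Q):
    s=sense();print("row",np.r_[R.from_matrix(s["ee_rot"].T@Q).as_rotvec(),100*s["ee_rot"].T@(np.array(p)-s["tcp_pos"])].round(3))
def st():
    s=sense();Q=s["ee_rot"];print("t",round(s["time_s"],2),"tcp",s["tcp_pos"].round(4),"j",s["joints"].round(1),"Ftool",(Q.T@s["wrist_force"]).round(1),"Mtool",(Q.T@s["moment"]).round(2),"w",round(s["gripper_width"],3),round(s["gripper_force"],1));print(Q.round(3).tolist())
E
python3 - <<'E'
from h import *
go([.4,-.2,.27],down(190)); go(G+.1*Nw,tilt(180))
E
```

```text
row [ 1.0000e-03  1.0000e-03 -1.5110e+00 -3.4245e+01  3.3719e+01 -2.8720e+00]
row [ 6.6000e-01  3.4000e-02 -2.9760e+00 -5.3952e+01  5.2882e+01  6.4000e-01]
```

Emit:
{"fn": "arm_command", "kwargs": {
  "deltas": [
    [0, 0, -1.5, -34, 33.7, -3, -1],
    [0, 0, -1.5, -34, 33.7, -3, -1],
    [0, 0, -1.5, -34, 33.7, -3, -1],
    [0, 0, -1.5, -34, 33.7, -3, -1],
    [0, 0, -1.5, -34, 33.7, -3, -1],
    [0, 0, -1.5, -34, 33.7, -3, -1],
    [0, 0, -1.5, -34, 33.7, -3, -1],
    [0, 0, -1.5, -34, 33.7, -3, -1]
  ]
}}

```text
time_s: 0.87
tcp_pos: [0.3212, -0.3232, 0.2626]
ee_rot: [[-0.324, -0.946, 0.0], [-0.946, 0.324, -0.0], [-0.0, -0.0, -1.0]]
wrist_force: [0.6, -0.3, 0.2]
gripper_width: 1.001
gripper_force: 0.0
```

Run:
```python
from h import *
st();go(G+.1*Nw,tilt(180))
```

```text
t 0.87 tcp [ 0.3212 -0.3232  0.2626] j [-24.7   4.3 -20.   -0.  -65.6   5.7] Ftool [ 0.1 -0.7 -0.2] Mtool [ 0.05 -0.09 -0.05] w 1.001 0.0
[[-0.324, -0.946, 0.0], [-0.946, 0.324, -0.0], [-0.0, -0.0, -1.0]]
row [  0.444   0.272  -2.002 -40.952  -9.851   2.754]
```

Emit:
{"fn": "arm_command", "kwargs": {
  "deltas": [
    [0.44, 0.27, -2.0, -41, -9.8, 2.7, -1],
    [0.44, 0.27, -2.0, -41, -9.8, 2.7, -1],
    [0.44, 0.27, -2.0, -41, -9.8, 2.7, -1],
    [0.44, 0.27, -2.0, -41, -9.8, 2.7, -1],
    [0.44, 0.27, -2.0, -41, -9.8, 2.7, -1],
    [0.44, 0.27, -2.0, -41, -9.8, 2.7, -1],
    [0.44, 0.27, -2.0, -41, -9.8, 2.7, -1],
    [0.44, 0.27, -2.0, -41, -9.8, 2.7, -1]
  ]
}}

```text
time_s: 1.53
tcp_pos: [0.501, -0.0428, 0.2413]
ee_rot: [[0.577, -0.786, 0.221], [-0.79, -0.606, -0.092], [0.206, -0.122, -0.971]]
wrist_force: [0.5, -0.8, -0.3]
gripper_width: 0.999
gripper_force: 0.0
```

Run:
```python
from h import *
st();go(G+.1*Nw,tilt(180))
```

```text
t 1.53 tcp [ 0.501  -0.0428  0.2413] j [ 18.7   3.9 -29.6  12.6 -46.7  10.3] Ftool [0.9 0.1 0.5] Mtool [-0.42 -0.38  0.03] w 0.999 0.0
[[0.577, -0.786, 0.221], [-0.79, -0.606, -0.092], [0.206, -0.122, -0.971]]
row [ 0.229  0.141 -1.033 -3.396 -8.103  0.934]
```

Emit:
{"fn": "arm_command", "kwargs": {
  "deltas": [
    [0.23, 0.14, -1.03, -3.4, -8.1, 0.9, -1],
    [0.23, 0.14, -1.03, -3.4, -8.1, 0.9, -1],
    [0.23, 0.14, -1.03, -3.4, -8.1, 0.9, -1],
    [0.23, 0.14, -1.03, -3.4, -8.1, 0.9, -1],
    [0.23, 0.14, -1.03, -3.4, -8.1, 0.9, -1],
    [0.23, 0.14, -1.03, -3.4, -8.1, 0.9, -1],
    [0.23, 0.14, -1.03, -3.4, -8.1, 0.9, -1],
    [0.23, 0.14, -1.03, -3.4, -8.1, 0.9, -1]
  ]
}}

```text
time_s: 2.2
tcp_pos: [0.5464, 0.0297, 0.2349]
ee_rot: [[0.909, 0.073, 0.411], [0.061, -0.997, 0.044], [0.413, -0.015, -0.911]]
wrist_force: [0.5, 0.3, -0.6]
gripper_width: 0.999
gripper_force: 0.0
```

Run:
```python
from h import *
st();go(G+.1*Nw,tilt(180))
```

```text
t 2.2 tcp [0.5464 0.0297 0.2349] j [ 23.4   4.3 -33.6  14.5 -29.5  59.4] Ftool [ 0.2 -0.2  0.8] Mtool [-0.08 -1.04 -0.04] w 0.999 0.0
[[0.909, 0.073, 0.411], [0.061, -0.997, 0.044], [0.413, -0.015, -0.911]]
row [ 0.014  0.01  -0.066  0.088 -0.254  0.016]
```

Run:
```python
from h import *
s=sense();o=[]
for n in("scene","top"):
    c=capture(n);p=proj(c,[s["tcp_pos"],G+.019*Nw,G,G-.034*Nw]);print(p.round(1).tolist())
    x,y=p[2].astype(int);im=c["pixels"][y-45:y+35,x-40:x+40];im=cv2.resize(im,None,fx=5,fy=5,interpolation=3)
    for i,q in enumerate(p[:]): cv2.circle(im,tuple(((q-[x-40,y-45]+.5)*5).astype(int)),3,[(0,0,255),(0,255,0),(255,255,0),(255,0,255)][i],-1)
    o.append(im)
cv2.imwrite("pics/c.png",np.hstack(o))
```

```text
[[323.5, 166.2], [315.0, 179.8], [313.3, 182.7], [310.4, 187.9]]
[[324.5, 187.6], [322.2, 181.0], [321.9, 179.6], [321.3, 177.3]]
```

View pics/c.png

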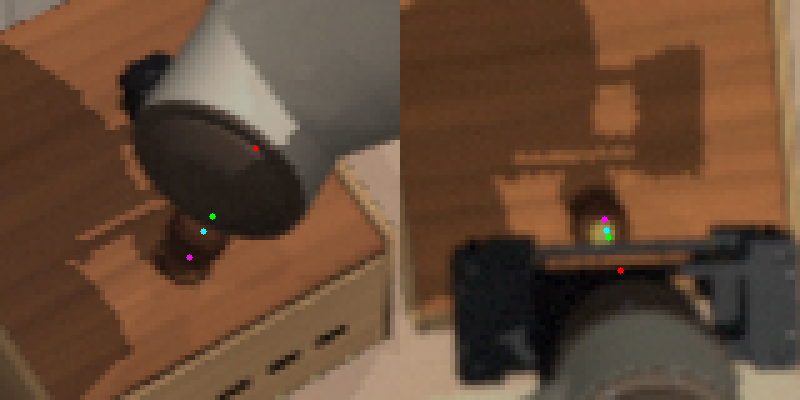

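Here the knob's yellow cap sits about 2 px left of and 1 px above the model in the top view, and the flange matches in the scene view. I'll triangulate the cap directly.

Run:
```python
from h import *
S=capture("scene");T=capture("top")
f=lambda p:np.r_[proj(S,p)[0]-(314.6,179.1),proj(T,p)[0]-(320.3,179.8)]
r=least_squares(f,[.58,.04,.16]);print(r.x,r.fun.round(2))
d=r.x-(G+.019*Nw);print("along U,boxy,N mm",1e3*d@Uw,1e3*d@(A@[0,1,0]),1e3*d@Nw)
st()
```

```text
[0.58207124 0.04066168 0.16568873] [-0.86 -0.14  0.73  0.58]
along U,boxy,N mm 3.1072740640159187 3.477817320313409 2.952127804221388
t 2.4 tcp [0.547  0.0295 0.2354] j [ 23.4   4.3 -33.5  14.6 -29.6  58.7] Ftool [ 0.4 -0.2 -0.9] Mtool [-0.13 -1.   -0.02] w 0.997 0.0
[[0.909, 0.064, 0.411], [0.051, -0.998, 0.042], [0.413, -0.018, -0.911]]
```

```bash
cat >> h.py <<'E'
G=G+.002*Uw+.0035*(A@[0,1,0])+.001*Nw
E
python3 - <<'E'
from h import *
go(G+.03*Nw,tilt(180));go(G,tilt(180))
E
```

```text
row [ 0.016  0.01  -0.076  0.249 -0.744  6.93 ]
row [ 0.016  0.01  -0.076  0.278 -0.792  9.93 ]
```

Emit:
{"fn": "arm_command", "kwargs": {
  "deltas": [
    [0.016, 0.01, -0.07, 0.25, -0.75, 4, -1],
    [0.016, 0.01, -0.07, 0.25, -0.75, 7, -1],
    [0.016, 0.01, -0.07, 0.27, -0.75, 8.5, -1],
    [0.016, 0.01, -0.07, 0.27, -0.75, 9.9, -1],
    [0.016, 0.01, -0.07, 0.27, -0.75, 9.9, -1],
    [0.016, 0.01, -0.07, 0.27, -0.75, 9.9, -1]
  ]
}}

```text
time_s: 2.9
tcp_pos: [0.5894, 0.0413, 0.1454]
ee_rot: [[0.899, 0.135, 0.416], [0.122, -0.991, 0.058], [0.42, -0.002, -0.907]]
wrist_force: [0.3, 0.2, 0.4]
gripper_width: 0.998
gripper_force: 0.0
```

Run:
```python
from h import *
st();go(G,tilt(180))
c=capture("top");o=[]
for n in("top","scene"):
    c=capture(n);x,y=proj(c,G)[0].astype(int);o.append(cv2.resize(c["pixels"][y-40:y+40,x-40:x+40],None,fx=5,fy=5,interpolation=3))
cv2.imwrite("pics/d.png",np.hstack(o))
```

```text
t 2.9 tcp [0.5894 0.0413 0.1454] j [ 21.   14.8 -38.9  24.6 -13.2  53.9] Ftool [ 0.4 -0.1 -0.2] Mtool [-0.1  -0.97 -0.02] w 0.998 0.0
[[0.899, 0.135, 0.416], [0.122, -0.991, 0.058], [0.42, -0.002, -0.907]]
row [-0.     0.002 -0.004  0.078 -0.036 -0.056]
```

View pics/d.png

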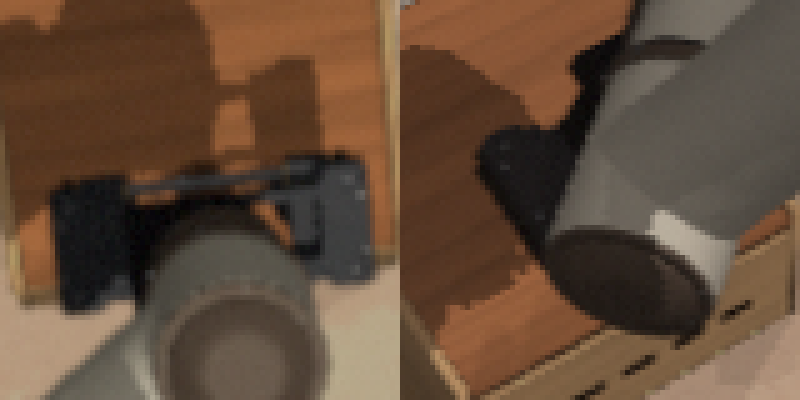

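Both crops show the gripper straddling the hidden knob, with no contact yet. Now I'll close and check the forces.

Emit:
{"fn": "arm_command", "kwargs": {
  "deltas": [
    [0, 0, 0, 0.07, 0, 0, 1],
    [0, 0, 0, 0.07, 0, 0, 1],
    [0, 0, 0, 0.07, 0, 0, 1],
    [0, 0, 0, 0.07, 0, 0, 1],
    [0, 0, 0, 0.07, 0, 0, 1],
    [0, 0, 0, 0.07, 0, 0, 1],
    [0, 0, 0, 0.07, 0, 0, 1],
    [0, 0, 0, 0.07, 0, 0, 1]
  ]
}}

```text
time_s: 3.72
tcp_pos: [0.5902, 0.0416, 0.1465]
ee_rot: [[0.898, 0.137, 0.418], [0.123, -0.991, 0.06], [0.422, -0.002, -0.906]]
wrist_force: [0.5, -0.3, -0.9]
gripper_width: 0.482
gripper_force: 0.0
```

Run:
```python
from h import *
st()
```

```text
t 3.72 tcp [0.5902 0.0416 0.1465] j [ 21.   14.7 -38.8  24.4 -13.2  54.2] Ftool [-0.   0.4  1. ] Mtool [-0.09 -1.04 -0.07] w 0.482 0.0
[[0.898, 0.137, 0.418], [0.123, -0.991, 0.06], [0.422, -0.002, -0.906]]
```

Emit:
{"fn": "arm_command", "kwargs": {
  "deltas": [
    [0, 0, 0, 0, 0, 0, 1],
    [0, 0, 0, 0, 0, 0, 1],
    [0, 0, 0, 0, 0, 0, 1],
    [0, 0, 0, 0, 0, 0, 1]
  ]
}}

```text
time_s: 4.05
tcp_pos: [0.5902, 0.0416, 0.1465]
ee_rot: [[0.898, 0.137, 0.418], [0.123, -0.991, 0.06], [0.422, -0.002, -0.906]]
wrist_force: [0.5, -1.4, -0.2]
gripper_width: 0.427
gripper_force: 30.0
```

Run:
```python
from h import *
st()
```

```text
t 4.05 tcp [0.5902 0.0416 0.1465] j [ 21.   14.7 -38.8  24.4 -13.2  54.2] Ftool [0.1 1.5 0.3] Mtool [-0.15 -1.02 -0.04] w 0.427 30.0
[[0.898, 0.137, 0.418], [0.123, -0.991, 0.06], [0.422, -0.002, -0.906]]
```

Emit:
{"fn": "arm_command", "kwargs": {
  "deltas": [
    [0, 0, 0, 0, 0, 0.15, 1],
    [0, 0, 0, 0, 0, 0.3, 1],
    [0, 0, 0, 0, 0, 0.3, 1]
  ]
}}

```text
time_s: 4.3
tcp_pos: [0.5911, 0.0416, 0.1463]
ee_rot: [[0.897, 0.137, 0.421], [0.123, -0.991, 0.059], [0.425, -0.002, -0.905]]
wrist_force: [-14.3, 0.6, 17.0]
gripper_width: 0.43
gripper_force: 30.0
```

Run:
```python
from h import *
st()
```

```text
t 4.3 tcp [0.5911 0.0416 0.1463] j [ 20.9  14.8 -39.1  25.3 -12.8  53.4] Ftool [ -5.5  -2.6 -21.3] Mtool [ 0.71 -2.6  -0.02] w 0.43 30.0
[[0.897, 0.137, 0.421], [0.123, -0.991, 0.059], [0.425, -0.002, -0.905]]
```

Emit:
{"fn": "arm_command", "kwargs": {
  "deltas": [
    [0, 0, 0.05, -0.06, 0, 0.01, 1],
    [0, 0, 0.12, -0.06, 0, 0.03, 1],
    [0, 0, 0.2, -0.06, 0, 0.045, 1],
    [0, 0, 0.28, -0.06, 0, 0.06, 1],
    [0, 0, 0.36, -0.06, 0, 0.075, 1],
    [0, 0, 0.44, -0.06, 0, 0.09, 1],
    [0, 0, 0.5, -0.06, 0, 0.1, 1],
    [0, 0, 0.5, -0.06, 0, 0.1, 1]
  ]
}}

```text
time_s: 4.97
tcp_pos: [0.5914, 0.042, 0.1454]
ee_rot: [[0.852, -0.311, 0.422], [-0.369, -0.928, 0.06], [0.372, -0.207, -0.905]]
wrist_force: [-12.8, 1.5, 16.7]
gripper_width: 0.429
gripper_force: 30.0
```

Run:
```python
from h import *
st()
s=sense();d=s["tcp_pos"]-[0.5911,0.0416,0.1463];print("mm U,N",1e3*d@Uw,1e3*d@Nw)
```

```text
t 4.97 tcp [0.5914 0.042  0.1454] j [ 20.8  14.9 -39.3  25.8 -12.4  24.2] Ftool [ -5.2  -0.8 -20.4] Mtool [-0.45 -2.43  0.1 ] w 0.429 30.0
[[0.852, -0.311, 0.422], [-0.369, -0.928, 0.06], [0.372, -0.207, -0.905]]
mm U,N -0.015886097490043317 -0.9337596643543912
```

Emit:
{"fn": "arm_command", "kwargs": {
  "deltas": [
    [0, 0, 0.1, 0, 0, 0.02, 1],
    [0, 0, 0.2, 0, 0, 0.04, 1],
    [0, 0, 0.3, 0, 0, 0.06, 1],
    [0, 0, 0.4, 0, 0, 0.08, 1],
    [0, 0, 0.5, 0, 0, 0.1, 1],
    [0, 0, 0.6, 0, 0, 0.12, 1],
    [0, 0, 0.7, 0, 0, 0.14, 1],
    [0, 0, 0.8, 0, 0, 0.16, 1]
  ]
}}

```text
time_s: 5.63
tcp_pos: [0.5924, 0.0425, 0.1442]
ee_rot: [[0.369, -0.828, 0.422], [-0.923, -0.38, 0.061], [0.11, -0.412, -0.904]]
wrist_force: [-12.5, 1.9, 17.2]
gripper_width: 0.426
gripper_force: 30.0
```

Run:
```python
from h import *
st()
s=sense();d=s["tcp_pos"]-[0.5911,0.0416,0.1463];print("mm U,N",1e3*d@Uw,1e3*d@Nw)
```

```text
t 5.63 tcp [0.5924 0.0425 0.1442] j [ 20.7  15.  -39.4  26.3 -12.  -22.2] Ftool [ -4.5   2.6 -20.7] Mtool [-1.94 -1.65 -0.07] w 0.426 30.0
[[0.369, -0.828, 0.422], [-0.923, -0.38, 0.061], [0.11, -0.412, -0.904]]
mm U,N 0.38564056909906486 -2.495898488156151
```

Emit:
{"fn": "arm_command", "kwargs": {
  "deltas": [
    [0, 0, 0.1, 0, 0, 0.02, 1],
    [0, 0, 0.2, 0, 0, 0.04, 1],
    [0, 0, 0.3, 0, 0, 0.06, 1],
    [0, 0, 0.4, 0, 0, 0.08, 1],
    [0, 0, 0.5, 0, 0, 0.1, 1],
    [0, 0, 0.6, 0, 0, 0.12, 1],
    [0, 0, 0.7, 0, 0, 0.14, 1],
    [0, 0, 0.8, 0, 0, 0.16, 1]
  ]
}}

```text
time_s: 6.3
tcp_pos: [0.5936, 0.0427, 0.1431]
ee_rot: [[-0.337, -0.841, 0.423], [-0.916, 0.397, 0.061], [-0.22, -0.367, -0.904]]
wrist_force: [-10.6, 0.7, 16.6]
gripper_width: 0.432
gripper_force: 30.0
```

Run:
```python
from h import *
st()
s=sense();d=s["tcp_pos"]-[0.5911,0.0416,0.1463];print("mm U,N",1e3*d@Uw,1e3*d@Nw)
```

```text
t 6.3 tcp [0.5936 0.0427 0.1431] j [ 20.6  15.2 -39.6  26.9 -11.7 -68.5] Ftool [ -0.7   3.1 -19.4] Mtool [-1.91  0.18 -0.04] w 0.432 30.0
[[-0.337, -0.841, 0.423], [-0.916, 0.397, 0.061], [-0.22, -0.367, -0.904]]
mm U,N 1.0203541431958034 -4.059963432538664
```

Emit:
{"fn": "arm_command", "kwargs": {
  "deltas": [
    [0, 0, 0.12, 0, 0, 0.024, 1],
    [0, 0, 0.24, 0, 0, 0.05, 1],
    [0, 0, 0.36, 0, 0, 0.07, 1],
    [0, 0, 0.48, 0, 0, 0.1, 1],
    [0, 0, 0.6, 0, 0, 0.12, 1],
    [0, 0, 0.72, 0, 0, 0.145, 1],
    [0, 0, 0.84, 0, 0, 0.17, 1],
    [0, 0, 0.9, 0, 0, 0.18, 1]
  ]
}}

```text
time_s: 6.97
tcp_pos: [0.5949, 0.0424, 0.1417]
ee_rot: [[-0.868, -0.258, 0.424], [-0.257, 0.964, 0.061], [-0.424, -0.056, -0.904]]
wrist_force: [-7.7, -1.3, 16.0]
gripper_width: 0.426
gripper_force: 30.0
```

Run:
```python
from h import *
st()
s=sense();d=s["tcp_pos"]-[0.5911,0.0416,0.1463];print("mm U,N",1e3*d@Uw,1e3*d@Nw)
```

```text
t 6.97 tcp [0.5949 0.0424 0.1417] j [  20.4   15.4  -39.7   27.6  -11.3 -120.7] Ftool [  0.2  -0.2 -17.8] Mtool [ 0.07  1.2  -0.16] w 0.426 30.0
[[-0.868, -0.258, 0.424], [-0.257, 0.964, 0.061], [-0.424, -0.056, -0.904]]
mm U,N 1.5410334865337012 -5.776730369355943
```

Emit:
{"fn": "arm_command", "kwargs": {
  "deltas": [
    [0, 0, 0.06, 0, 0, 0.01, 1],
    [0, 0, 0.06, 0, 0, 0.01, 1],
    [0, 0, 0.06, 0, 0, 0.01, 1]
  ]
}}

```text
time_s: 7.22
tcp_pos: [0.5949, 0.0423, 0.1417]
ee_rot: [[-0.881, -0.209, 0.424], [-0.203, 0.977, 0.061], [-0.427, -0.032, -0.904]]
wrist_force: [-7.6, -1.3, 16.7]
gripper_width: 0.424
gripper_force: 30.0
```

Run:
```python
from h import *
st()
s=sense();d=s["tcp_pos"]-[0.5911,0.0416,0.1463];print("mm U,N",1e3*d@Uw,1e3*d@Nw)
Q0=s["ee_rot"]
# pitched target: tool y along box y, tilt less
y=A@[0,1,0]
for pit in(0,8):
    z=R.from_rotvec(-np.radians(pit)*y).apply([0,0,-1]);print(pit,z,R.from_matrix(Q0.T@np.c_[np.cross(y,z),y,z]).as_rotvec().round(3))
```

```text
t 7.22 tcp [0.5949 0.0423 0.1417] j [  20.4   15.4  -39.7   27.6  -11.3 -123.9] Ftool [ -0.2  -0.2 -18.5] Mtool [0.1  1.21 0.14] w 0.424 30.0
[[-0.881, -0.209, 0.424], [-0.203, 0.977, 0.061], [-0.427, -0.032, -0.904]]
mm U,N 1.5048681146026075 -5.811404667161233
0 [ 0.  0. -1.] [-0.016  0.442  0.078]
8 [ 0.13782924  0.01929385 -0.99026807] [-0.01   0.303  0.078]
```

Run:
```python
from h import *
S=capture("scene");T=capture("top")
for h in(.4,.5,.6,.7):
    print(h,[ray(S,u,h)[:2].round(3).tolist() for u in((165,41),(300,18),(390,3))],[ray(T,u,h)[:2].round(3).tolist() for u in((130,108),(300,110),(460,108))])
```

```text
0.4 [[1.174, 0.246], [1.112, -0.216], [1.061, -0.568]] [[0.713, 0.542], [0.718, 0.099], [0.734, -0.314]]
0.5 [[0.966, 0.296], [0.912, -0.105], [0.868, -0.412]] [[0.673, 0.488], [0.678, 0.093], [0.692, -0.277]]
0.6 [[0.758, 0.346], [0.712, 0.006], [0.675, -0.255]] [[0.634, 0.435], [0.638, 0.086], [0.65, -0.24]]
0.7 [[0.549, 0.397], [0.512, 0.116], [0.481, -0.098]] [[0.594, 0.381], [0.597, 0.08], [0.608, -0.202]]
```

Emit:
{"fn": "arm_command", "kwargs": {
  "deltas": [
    [0, 0, 0, 0, 0, -0.25, 1],
    [0, 0, 0, 0, 0, -0.25, 1],
    [0, 0, 0, 0, 0, -0.25, -0.5],
    [0, 0, 0, 0, 0, -0.25, -0.5],
    [0, 0, 0, 0, 0, -0.25, -0.5],
    [0, 0, 0, 0, 0, -0.25, -0.5]
  ]
}}

```text
time_s: 7.82
tcp_pos: [0.5921, 0.0419, 0.1399]
ee_rot: [[-0.884, -0.21, 0.418], [-0.204, 0.977, 0.059], [-0.42, -0.033, -0.907]]
wrist_force: [0.2, 0.7, -0.1]
gripper_width: 0.644
gripper_force: 0.0
```

Run:
```python
from h import *
st()
```

```text
t 7.82 tcp [0.5921 0.0419 0.1399] j [  20.6   15.4  -39.6   26.6  -11.8 -123.1] Ftool [-0.3  0.6  0.3] Mtool [-0.07  0.89 -0.01] w 0.644 0.0
[[-0.884, -0.21, 0.418], [-0.204, 0.977, 0.059], [-0.42, -0.033, -0.907]]
```

Emit:
{"fn": "arm_command", "kwargs": {
  "deltas": [
    [0, 0.13, 0.07, -0.3, 0, 0, -0.5],
    [-0.01, 0.27, 0.07, -0.3, 0, 0, -0.5],
    [-0.01, 0.27, 0.07, -0.3, 0, 0, 0],
    [-0.01, 0.27, 0.07, -0.3, 0, 0, 1],
    [-0.01, 0.27, 0.07, -0.3, 0, 0, 1],
    [-0.01, 0.27, 0.07, -0.3, 0, 0, 1],
    [-0.01, 0.27, 0.07, -0.3, 0, 0, 1],
    [-0.01, 0.27, 0.07, -0.3, 0, 0, 1]
  ]
}}

```text
time_s: 8.48
tcp_pos: [0.5932, 0.0419, 0.1406]
ee_rot: [[-0.976, -0.147, 0.162], [-0.145, 0.989, 0.021], [-0.163, -0.003, -0.987]]
wrist_force: [-0.4, 0.5, -2.0]
gripper_width: 0.433
gripper_force: 30.0
```

Run:
```python
from h import *
st();s=sense();print("U in tool",(s["ee_rot"].T@Uw).round(3))
```

```text
t 8.48 tcp [0.5932 0.0419 0.1406] j [  20.7   20.4  -20.     3.3  -40.6 -104.5] Ftool [0.6 0.5 1.9] Mtool [ 0.05  0.45 -0.02] w 0.433 30.0
[[-0.976, -0.147, 0.162], [-0.145, 0.989, 0.021], [-0.163, -0.003, -0.987]]
U in tool [-0.963 -0.009 -0.269]
```

Emit:
{"fn": "arm_command", "kwargs": {
  "deltas": [
    [0, 0, 0, -1.0, 0, -0.27, 1],
    [0, 0, 0, -2.4, -0.02, -0.67, 1],
    [0, 0, 0, -3.8, -0.04, -1.07, 1],
    [0, 0, 0, -5.2, -0.05, -1.46, 1],
    [0, 0, 0, -6.6, -0.06, -1.85, 1],
    [0, 0, 0, -7.0, -0.06, -1.96, 1],
    [0, 0, 0, -7.0, -0.06, -1.96, 1]
  ]
}}

```text
time_s: 9.07
tcp_pos: [0.6571, 0.0509, 0.1707]
ee_rot: [[-0.977, -0.146, 0.156], [-0.145, 0.989, 0.02], [-0.157, -0.003, -0.988]]
wrist_force: [-4.8, -0.1, -0.6]
gripper_width: 0.422
gripper_force: 30.0
```

Run:
```python
from h import *
st();s=sense();print("U in tool",(s["ee_rot"].T@Uw).round(3))
d=s["tcp_pos"]-[.5932,.0419,.1406];print(1e3*d@Uw,1e3*d@Nw)
```

```text
t 9.07 tcp [0.6571 0.0509 0.1707] j [  19.3   24.4   -8.1    2.5  -48.7 -102.4] Ftool [ 4.9  0.6 -0.1] Mtool [-0.28  1.7  -0.05] w 0.422 30.0
[[-0.977, -0.146, 0.156], [-0.145, 0.989, 0.02], [-0.157, -0.003, -0.988]]
U in tool [-0.961 -0.008 -0.275]
71.15715281763612 -0.021047514895651258
```

Emit:
{"fn": "arm_command", "kwargs": {
  "deltas": [
    [0, 0, 0, -1.4, -0.01, -0.4, 1],
    [0, 0, 0, -2.8, -0.02, -0.8, 1],
    [0, 0, 0, -4.2, -0.03, -1.18, 1],
    [0, 0, 0, -4.5, -0.04, -1.27, 1],
    [0, 0, 0, -4.5, -0.04, -1.27, 1],
    [0, 0, 0, -4.5, -0.04, -1.27, 1]
  ]
}}

```text
time_s: 9.57
tcp_pos: [0.6992, 0.0569, 0.1906]
ee_rot: [[-0.977, -0.146, 0.157], [-0.145, 0.989, 0.021], [-0.159, -0.003, -0.987]]
wrist_force: [-4.5, -0.3, -2.0]
gripper_width: 0.426
gripper_force: 30.0
```

Run:
```python
from h import *
st();s=sense()
d=s["tcp_pos"]-[.5932,.0419,.1406];print(1e3*d@Uw,1e3*d@Nw)
o=[]
for n in("top","scene"):
    c=capture(n);x,y=proj(c,[.62,0.03,.1])[0].astype(int);o.append(cv2.resize(c["pixels"][y-50:y+70,x-60:x+60],None,fx=3.33,fy=3.33,interpolation=3))
x,y=proj(c:=capture("top"),[.43,-.28,.03])[0].astype(int);o.append(cv2.resize(c["pixels"][y-30:y+30,x-40:x+30],(466,400),interpolation=3));print(x,y)
im=np.hstack(o);cv2.imwrite("pics/e.png",cv2.resize(im,None,fx=.63,fy=.63))
```

```text
t 9.57 tcp [0.6992 0.0569 0.1906] j [ 1.850e+01  2.730e+01 -1.000e-01  2.200e+00 -5.370e+01 -1.013e+02] Ftool [4.7 0.4 1.3] Mtool [-0.18  1.75 -0.02] w 0.426 30.0
[[-0.977, -0.146, 0.157], [-0.145, 0.989, 0.021], [-0.159, -0.003, -0.987]]
118.15852966761268 0.0362684185325061
413 234
```

View pics/e.png

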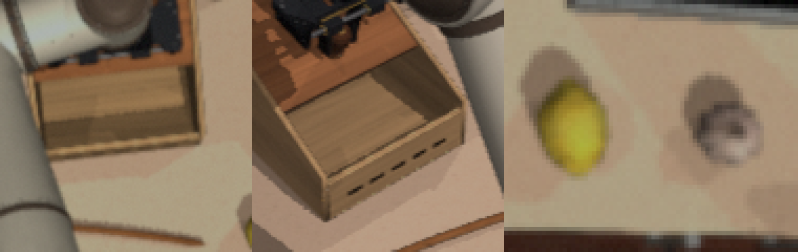

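Both views show the lid about 118 mm open with the front of the box uncovered. The garlic is still at top (427,235). I'll release, retreat up and back, then go over to the garlic.

Emit:
{"fn": "arm_command", "kwargs": {
  "deltas": [
    [0, 0, 0, 0, 0, 0, -1],
    [0, 0, 0, 0, 0, 0, -1],
    [0, 0, 0, 0, 0, 0, -1],
    [0, 0, 0, 0, 0, 0, -1],
    [0, 0, 0, 0, 0, -1, -1],
    [0, 0, 0, 0, 0, -4, -1],
    [0, 0, 0, 0, 0, -8, -1],
    [0, 0, 0, 0, 0, -8, -1]
  ]
}}

```text
time_s: 10.38
tcp_pos: [0.6924, 0.0558, 0.2827]
ee_rot: [[-0.972, -0.148, 0.181], [-0.146, 0.989, 0.024], [-0.183, -0.003, -0.983]]
wrist_force: [0.3, 0.1, 3.9]
gripper_width: 0.94
gripper_force: 0.0
```

Run:
```python
from h import *
st();go([.48,.02,.27],down(98));go([.43,-.25,.2],down(98))
```

```text
t 10.38 tcp [0.6924 0.0558 0.2827] j [  18.8   22.6    5.6    2.3  -62.7 -101.1] Ftool [-1.1 -0.  -3.7] Mtool [0.01 0.14 0.01] w 0.94 0.0
[[-0.972, -0.148, 0.181], [-0.146, 0.989, 0.024], [-0.183, -0.003, -0.983]]
row [-3.0000e-03  1.8400e-01  1.0000e-02  2.1409e+01 -3.8500e-01 -2.6890e+00]
row [-3.0000e-03  1.8400e-01  1.0000e-02  3.1505e+01 -2.6320e+01  2.6440e+00]
```

Emit:
{"fn": "arm_command", "kwargs": {
  "deltas": [
    [0, 0, 0, 4, 0, -2.5, -1],
    [0, 0.1, 0.01, 8, 0, -2.7, -1],
    [0, 0.18, 0.01, 12, 0, -2.7, -1],
    [0, 0.18, 0.01, 16, 0, -2.7, -1],
    [0, 0.18, 0.01, 21, -0.4, -2.7, -1],
    [0, 0.18, 0.01, 25, -4, -1, -1],
    [0, 0.18, 0.01, 28, -7, 0, -1],
    [0, 0.18, 0.01, 29, -11, 0, -1]
  ]
}}

```text
time_s: 11.05
tcp_pos: [0.4246, -0.0764, 0.2267]
ee_rot: [[-0.99, -0.14, -0.013], [-0.14, 0.99, -0.002], [0.013, -0.001, -1.0]]
wrist_force: [1.6, 0.1, 0.1]
gripper_width: 0.998
gripper_force: 0.0
```

Run:
```python
from h import *
st();go([.427,-.327,.13],down(98));
```

```text
t 11.05 tcp [ 0.4246 -0.0764  0.2267] j [ 11.5   3.9 -25.9  -0.  -60.9 -93.5] Ftool [-1.6 -0.1 -0.1] Mtool [ 0.02 -0.09 -0.05] w 0.998 0.0
[[-0.99, -0.14, -0.013], [-0.14, 0.99, -0.002], [0.013, -0.001, -1.0]]
row [-1.0000e-03 -1.3000e-02  1.0000e-03  3.1540e+00 -2.4836e+01  9.7230e+00]
```

Emit:
{"fn": "arm_command", "kwargs": {
  "deltas": [
    [0, 0, 0, 0.5, -4, 0, -1],
    [0, 0, 0, 1, -8, 2, -1],
    [0, 0, 0, 1.5, -12, 4, -1],
    [0, 0, 0, 2.1, -16, 6, -1],
    [0, 0, 0, 2.6, -20, 8, -1],
    [0, 0, 0, 3.1, -24, 9.7, -1],
    [0, 0, 0, 3.1, -24.8, 9.7, -1],
    [0, 0, 0, 3.1, -24.8, 9.7, -1]
  ]
}}

```text
time_s: 11.72
tcp_pos: [0.4296, -0.3303, 0.1293]
ee_rot: [[-0.991, -0.133, -0.014], [-0.133, 0.991, -0.004], [0.015, -0.002, -1.0]]
wrist_force: [-0.5, 0.4, 0.0]
gripper_width: 0.998
gripper_force: 0.0
```

Run:
```python
from h import *
st();o=[]
for n in("top","scene"):
    c=capture(n);print(proj(c,[[.427,-.327,.027],[.427,-.327,.055],sense()["tcp_pos"]]).round(1).tolist());x,y=proj(c,[.427,-.327,.03])[0].astype(int);o.append(cv2.resize(c["pixels"][y-40:y+40,x-40:x+40],None,fx=5,fy=5,interpolation=3));print(x,y)
cv2.imwrite("pics/f.png",np.hstack(o))
go([.427,-.327,.03],down(98))
```

```text
t 11.72 tcp [ 0.4296 -0.3303  0.1293] j [-20.1  20.6 -19.9   0.6 -50.2 -62.7] Ftool [ 0.4  0.5 -0. ] Mtool [ 0.03 -0.04 -0.01] w 0.998 0.0
[[-0.991, -0.133, -0.014], [-0.133, 0.991, -0.004], [0.015, -0.002, -1.0]]
[[426.7, 235.5], [429.1, 235.0], [436.3, 232.7]]
426 235
[[436.3, 200.9], [437.7, 194.5], [441.2, 175.8]]
436 200
row [-2.0000e-03 -1.3000e-02 -4.0000e-03  1.5000e-01  1.1700e-01  1.0087e+01]
```

View pics/f.png

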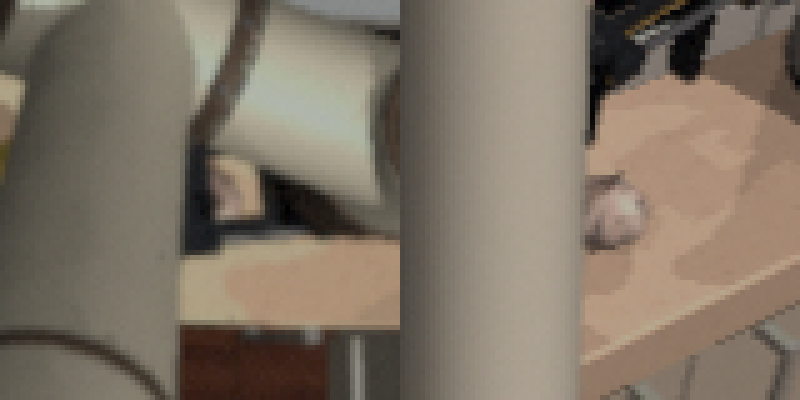

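The garlic shows in the scene view at about (438.5,202), with its tip at (440,195.5), about 2 px right of the prediction. In the top view it is mostly hidden. I'll combine both views.

Run:
```python
from h import *
S=capture("scene");T=capture("top")
f=lambda p:np.r_[proj(S,[*p,.027])[0]-(438,202),proj(S,[*p,.055])[0]-(440,195.5),proj(T,[*p,.027])[0]-(426.5,235.3)]
r=least_squares(f,[.42,-.33]);print(r.x,r.fun.round(1));go([*r.x,.03],down(98))
```

```text
[ 0.42260901 -0.3286286 ] [-0.4 -0.5 -1.  -0.4  0.7  1.5]
row [-2.0000e-03 -1.2000e-02 -2.0000e-03  6.6800e-01 -1.0200e-01  1.0168e+01]
```

Emit:
{"fn": "arm_command", "kwargs": {
  "deltas": [
    [0, -0.01, 0, 0.55, -0.1, 3, -1],
    [0, -0.01, 0, 0.55, -0.1, 6, -1],
    [0, -0.01, 0, 0.55, -0.1, 8.5, -1],
    [0, -0.01, 0, 0.55, -0.1, 10, -1],
    [0, -0.01, 0, 0.55, -0.1, 10, 0],
    [0, -0.01, 0, 0.55, -0.1, 10, 1],
    [0, -0.01, 0, 0.55, -0.1, 10, 1],
    [0, -0.01, 0, 0.55, -0.1, 10, 1]
  ]
}}

```text
time_s: 12.58
tcp_pos: [0.4245, -0.3287, 0.0326]
ee_rot: [[-0.99, -0.138, -0.0], [-0.138, 0.99, -0.004], [0.001, -0.003, -1.0]]
wrist_force: [-0.2, -0.1, 0.6]
gripper_width: 0.78
gripper_force: 0.0
```

Emit:
{"fn": "arm_command", "kwargs": {
  "deltas": [
    [0, 0, 0, 0, 0, 0, 1],
    [0, 0, 0, 0, 0, 0, 1],
    [0, 0, 0, 0, 0, 0, 1],
    [0, 0, 0, 0, 0, 0, 1],
    [0, 0, 0, 0, 0, 0, 1]
  ]
}}

```text
time_s: 13.0
tcp_pos: [0.4236, -0.3289, 0.0317]
ee_rot: [[-0.991, -0.137, -0.002], [-0.137, 0.991, -0.003], [0.003, -0.002, -1.0]]
wrist_force: [-0.5, 0.7, 4.9]
gripper_width: 0.579
gripper_force: 30.0
```

Run:
```python
from h import *
go([.43,-.3,.23],down(98));go([.45,-.03,.25],down(98));go([.611,.044,.24],down(98))
```

```text
row [-2.0000e-03 -3.0000e-03 -2.0000e-03 -9.8000e-01  2.7310e+00 -1.9844e+01]
row [-2.0000e-03 -3.0000e-03 -2.0000e-03 -6.6670e+00  2.9195e+01 -2.1922e+01]
row [-2.0000e-03 -3.0000e-03 -2.0000e-03 -2.3634e+01  3.4314e+01 -2.0981e+01]
```

Emit:
{"fn": "arm_command", "kwargs": {
  "deltas": [
    [0, 0, 0, 0, 0, -2, 1],
    [0, 0, 0, 0, 0, -6, 1],
    [0, 0, 0, 0, 0, -10, 1],
    [0, 0, 0, 0, 1, -14, 1],
    [0, 0, 0, -1, 4, -18, 1],
    [0, 0, 0, -3, 8, -20, 1],
    [0, 0, 0, -4, 12, -21, 1],
    [0, 0, 0, -5, 16, -21, 1]
  ]
}}

```text
time_s: 13.67
tcp_pos: [0.4509, -0.1767, 0.2417]
ee_rot: [[-0.991, -0.136, 0.002], [-0.136, 0.991, -0.003], [-0.002, -0.003, -1.0]]
wrist_force: [1.5, 1.4, 0.0]
gripper_width: 0.579
gripper_force: 30.0
```

Run:
```python
from h import *
st();go([.611,.044,.23],down(98))
```

```text
t 13.67 tcp [ 0.4509 -0.1767  0.2417] j [ -2.    8.1 -18.8   0.2 -63.  -80.2] Ftool [-1.6  1.1 -0. ] Mtool [-0.02 -0.19 -0.07] w 0.579 30.0
[[-0.991, -0.136, 0.002], [-0.136, 0.991, -0.003], [-0.002, -0.003, -1.0]]
row [-3.0000e-03  2.0000e-03 -4.0000e-03 -1.8848e+01  1.9699e+01  1.1460e+00]
```

Emit:
{"fn": "arm_command", "kwargs": {
  "deltas": [
    [0, 0, 0, -0.5, 4, 0, 1],
    [0, 0, 0, -2, 7.5, 0, 1],
    [0, 0, 0, -5, 10.5, 0, 1],
    [0, 0, 0, -8, 13.5, 0, 1],
    [0, 0, 0, -11.5, 16, 0, 1],
    [0, 0, 0, -15, 18.5, 0, 1],
    [0, 0, 0, -18, 19.7, 0, 1],
    [0, 0, 0, -18.8, 19.7, 1, 1]
  ]
}}

```text
time_s: 14.33
tcp_pos: [0.6135, 0.047, 0.2285]
ee_rot: [[-0.99, -0.141, 0.002], [-0.141, 0.99, -0.001], [-0.002, -0.001, -1.0]]
wrist_force: [0.9, -0.4, -0.3]
gripper_width: 0.576
gripper_force: 30.0
```

Emit:
{"fn": "arm_command", "kwargs": {
  "deltas": [
    [0, 0, 0, 0, 0, 0, 1],
    [0, 0, 0, 0, 0, 0, 1]
  ]
}}

```text
time_s: 14.5
tcp_pos: [0.6079, 0.0431, 0.2262]
ee_rot: [[-0.991, -0.137, -0.008], [-0.137, 0.991, -0.003], [0.008, -0.002, -1.0]]
wrist_force: [-0.4, -0.1, -0.5]
gripper_width: 0.577
gripper_force: 30.0
```

Run:
```python
from h import *
st();go([.611,.044,.05],down(98));o=[]
for n in("top","scene"):
    c=capture(n);x,y=proj(c,[.62,0.04,.12])[0].astype(int);o.append(cv2.resize(c["pixels"][y-55:y+55,x-55:x+55],(400,400),interpolation=3))
cv2.imwrite("pics/g.png",np.hstack(o))
```

```text
t 14.5 tcp [0.6079 0.0431 0.2262] j [  19.3   21.4   -2.9    0.   -66.2 -101.4] Ftool [0.4 0.  0.5] Mtool [0.04 0.03 0.03] w 0.577 30.0
[[-0.991, -0.137, -0.008], [-0.137, 0.991, -0.003], [0.008, -0.002, -1.0]]
row [-2.0000e-03 -8.0000e-03 -2.0000e-03 -4.5600e-01  8.1000e-02  1.7618e+01]
```

View pics/g.png

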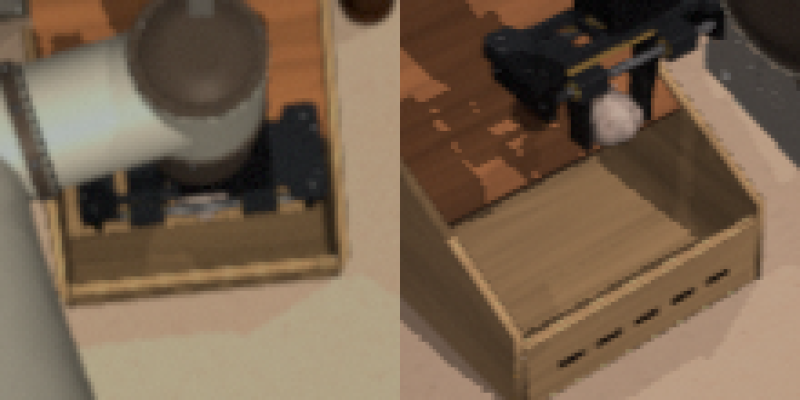

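The garlic is held above the open front of the box. Lowering it straight down in two stages.

Emit:
{"fn": "arm_command", "kwargs": {
  "deltas": [
    [0, -0.008, 0, 0, 0, 3, 1],
    [0, -0.008, 0, 0, 0, 6, 1],
    [0, -0.008, 0, 0, 0, 9, 1],
    [0, -0.008, 0, 0, 0, 10.5, 1],
    [0, -0.008, 0, 0, 0, 12, 1],
    [0, -0.008, 0, 0, 0, 12.5, 1]
  ]
}}

```text
time_s: 15.1
tcp_pos: [0.6063, 0.0418, 0.1016]
ee_rot: [[-0.991, -0.136, 0.001], [-0.136, 0.991, -0.002], [-0.001, -0.002, -1.0]]
wrist_force: [-0.5, -0.3, -0.6]
gripper_width: 0.575
gripper_force: 30.0
```

Run:
```python
from h import *
st();go([.607,.044,.047],down(98))
```

```text
t 15.1 tcp [0.6063 0.0418 0.1016] j [ 1.920e+01  2.780e+01 -1.230e+01  1.000e-01 -4.990e+01 -1.015e+02] Ftool [ 0.5 -0.3  0.6] Mtool [ 0.01  0.1  -0.  ] w 0.575 30.0
[[-0.991, -0.136, 0.001], [-0.136, 0.991, -0.002], [-0.001, -0.002, -1.0]]
row [-2.000e-03  1.000e-03 -4.000e-03 -9.100e-02  2.140e-01  5.457e+00]
```

Emit:
{"fn": "arm_command", "kwargs": {
  "deltas": [
    [0, 0, 0, 0, 0.1, 1.5, 1],
    [0, 0, 0, 0, 0.1, 3, 1],
    [0, 0, 0, 0, 0.1, 4.2, 1],
    [0, 0, 0, 0, 0.1, 5, 1],
    [0, 0, 0, 0, 0.1, 5.4, 1],
    [0, 0, 0, 0, 0.1, 5.4, 1],
    [0, 0, 0, 0, 0.1, 5.4, 1]
  ]
}}

```text
time_s: 15.68
tcp_pos: [0.6089, 0.0439, 0.05]
ee_rot: [[-0.991, -0.137, 0.006], [-0.137, 0.991, -0.001], [-0.006, -0.001, -1.0]]
wrist_force: [0.1, -0.5, -0.3]
gripper_width: 0.576
gripper_force: 30.0
```

Run:
```python
from h import *
st()
```

```text
t 15.68 tcp [0.6089 0.0439 0.05  ] j [  19.4   31.6  -14.7    0.2  -43.4 -101.6] Ftool [-0.1 -0.5  0.3] Mtool [0.01 0.02 0.01] w 0.576 30.0
[[-0.991, -0.137, 0.006], [-0.137, 0.991, -0.001], [-0.006, -0.001, -1.0]]
```

Base about 8 mm above the floor. I'll lower 6 mm more, release and go straight up.

Emit:
{"fn": "arm_command", "kwargs": {
  "deltas": [
    [0, 0, 0, 0, 0, 0.5, 1],
    [0, 0, 0, 0, 0, 0.7, 1],
    [0, 0, 0, 0, 0, 0.7, 1],
    [0, 0, 0, 0, 0, 0.7, 1]
  ]
}}

```text
time_s: 16.02
tcp_pos: [0.6085, 0.044, 0.0421]
ee_rot: [[-0.991, -0.137, 0.004], [-0.137, 0.991, -0.001], [-0.004, -0.002, -1.0]]
wrist_force: [0.0, -0.8, -0.4]
gripper_width: 0.576
gripper_force: 30.0
```

Emit:
{"fn": "arm_command", "kwargs": {
  "deltas": [
    [0, 0, 0, 0, 0, 0, 0],
    [0, 0, 0, 0, 0, 0, -0.5],
    [0, 0, 0, 0, 0, 0, -0.8],
    [0, 0, 0, 0, 0, 0, -0.8],
    [0, 0, 0, 0, 0, 0, -0.8],
    [0, 0, 0, 0, 0, 0, -0.8]
  ]
}}

```text
time_s: 16.52
tcp_pos: [0.6086, 0.044, 0.0422]
ee_rot: [[-0.991, -0.137, 0.005], [-0.137, 0.991, -0.001], [-0.004, -0.001, -1.0]]
wrist_force: [-0.5, -0.9, 1.2]
gripper_width: 0.854
gripper_force: 0.0
```

Emit:
{"fn": "arm_command", "kwargs": {
  "deltas": [
    [0, 0, 0, 0, 0, -1, -0.8],
    [0, 0, 0, 0, 0, -3, -0.8],
    [0, 0, 0, 0, 0, -6, -0.8],
    [0, 0, 0, 0, 0, -10, -0.8],
    [0, 0, 0, 0, 0, -14, -0.8],
    [0, 0, 0, 0, 0, -18, -0.8],
    [0, 0, 0, 0, 0, -22, -0.8],
    [0, 0, 0, 0, 0, -23, -0.8]
  ]
}}

```text
time_s: 17.18
tcp_pos: [0.6102, 0.0442, 0.2815]
ee_rot: [[-0.99, -0.138, 0.019], [-0.138, 0.99, 0.001], [-0.019, -0.002, -1.0]]
wrist_force: [0.7, 0.6, 1.2]
gripper_width: 0.9
gripper_force: 0.0
```

Run:
```python
from h import *
st()
y=A@[0,1,0];z=R.from_rotvec(-np.radians(9)*y).apply([0,0,-1]);Q=np.c_[np.cross(y,z),y,z]
P=np.array([.6992,.0569,.1906])
go(P-.08*z,Q);go(P,Q);o=[]
for n in("top","scene"):
    c=capture(n);x,y=proj(c,[.62,0.04,.12])[0].astype(int);o.append(cv2.resize(c["pixels"][y-55:y+55,x-55:x+55],(400,400),interpolation=3))
cv2.imwrite("pics/h.png",np.hstack(o))
```

```text
t 17.18 tcp [0.6102 0.0442 0.2815] j [  19.4   18.8    1.3    0.3  -71.4 -101.6] Ftool [-0.7  0.5 -1.2] Mtool [-0.02 -0.15 -0.03] w 0.9 0.0
[[-0.99, -0.138, 0.019], [-0.138, 0.99, 0.001], [-0.019, -0.002, -1.0]]
row [-2.000e-03 -1.380e-01 -0.000e+00 -7.716e+00  2.800e-02  1.331e+00]
row [-2.000e-03 -1.380e-01 -0.000e+00 -8.818e+00  4.200e-02  9.254e+00]
```

View pics/h.png

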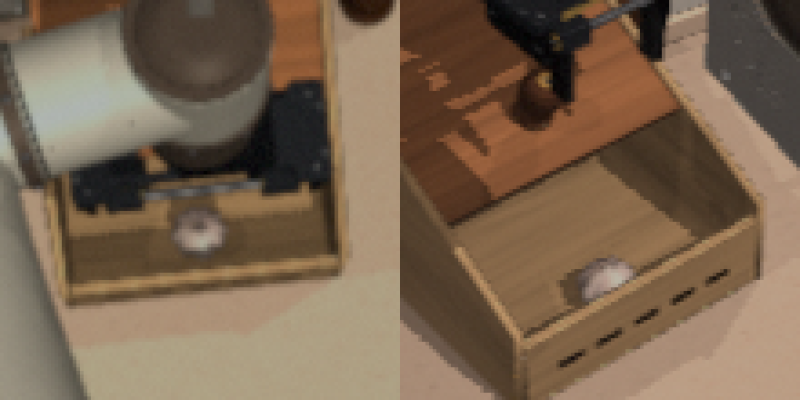

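The garlic stands upright on the floor near the front of the box, and the lid is still open with the knob clear. Next I'll go above the knob and re-grip it.

Emit:
{"fn": "arm_command", "kwargs": {
  "deltas": [
    [0, -0.07, 0, -3, 0, 0, -0.8],
    [0, -0.14, 0, -6, 0, 0.5, -0.8],
    [0, -0.14, 0, -7.7, 0, 1.3, -0.8],
    [0, -0.14, 0, -7.7, 0, 1.3, -0.8],
    [0, -0.14, 0, -7.7, 0, 1.3, -0.8]
  ]
}}

```text
time_s: 17.7
tcp_pos: [0.683, 0.0546, 0.2566]
ee_rot: [[-0.981, -0.137, 0.137], [-0.136, 0.991, 0.017], [-0.139, -0.002, -0.99]]
wrist_force: [0.3, 0.1, -0.5]
gripper_width: 0.902
gripper_force: 0.0
```

Run:
```python
from h import *
st()
y=A@[0,1,0];z=R.from_rotvec(-np.radians(9)*y).apply([0,0,-1]);Q=np.c_[np.cross(y,z),y,z]
go(np.array([.6992,.0569,.1906]),Q)
```

```text
t 17.7 tcp [0.683  0.0546 0.2566] j [  18.7   23.6    4.     1.8  -62.6 -101.6] Ftool [-0.3  0.1  0.6] Mtool [-0.02  0.32  0.01] w 0.902 0.0
[[-0.981, -0.137, 0.137], [-0.136, 0.991, 0.017], [-0.139, -0.002, -0.99]]
row [-2.000e-03 -1.800e-02 -2.000e-03 -7.060e-01  1.900e-02  6.768e+00]
```

Emit:
{"fn": "arm_command", "kwargs": {
  "deltas": [
    [0, -0.018, 0, -0.7, 0, 2, -0.8],
    [0, -0.018, 0, -0.7, 0, 4, -0.8],
    [0, -0.018, 0, -0.7, 0, 5.5, -0.8],
    [0, -0.018, 0, -0.7, 0, 6.7, -0.8],
    [0, -0.018, 0, -0.7, 0, 6.7, -0.8],
    [0, -0.018, 0, -0.7, 0, 6.7, 0],
    [0, -0.018, 0, -0.7, 0, 6.7, 1],
    [0, -0.018, 0, -0.7, 0, 6.7, 1]
  ]
}}

```text
time_s: 18.37
tcp_pos: [0.7008, 0.0571, 0.1958]
ee_rot: [[-0.977, -0.137, 0.163], [-0.136, 0.991, 0.021], [-0.164, -0.001, -0.986]]
wrist_force: [0.1, 0.1, -0.1]
gripper_width: 0.753
gripper_force: 0.0
```

Emit:
{"fn": "arm_command", "kwargs": {
  "deltas": [
    [0, 0, 0, 0, 0, 0, 1],
    [0, 0, 0, 0, 0, 0, 1],
    [0, 0, 0, 0, 0, 0, 1],
    [0, 0, 0, 0, 0, 0, 1],
    [0, 0, 0, 0, 0, 0, 1],
    [0, 0, 0, 0, 0, 0, 1],
    [0, 0, 0, 0, 0, 0, 1]
  ]
}}

```text
time_s: 18.95
tcp_pos: [0.7003, 0.0571, 0.1944]
ee_rot: [[-0.977, -0.137, 0.16], [-0.136, 0.991, 0.021], [-0.162, -0.001, -0.987]]
wrist_force: [-0.6, 0.9, 1.9]
gripper_width: 0.438
gripper_force: 30.0
```

Run:
```python
from h import *
st();s=sense();print("U in tool",(s["ee_rot"].T@Uw).round(3), 1e3*(s["tcp_pos"]-[.6992,.0569,.1906])@np.c_[Uw,Nw])
```

```text
t 18.95 tcp [0.7003 0.0571 0.1944] j [  18.5   27.1    0.2    2.2  -54.  -101.8] Ftool [ 0.2  1.  -2. ] Mtool [-0.28  0.51 -0.01] w 0.438 30.0
[[-0.977, -0.137, 0.16], [-0.136, 0.991, 0.021], [-0.162, -0.001, -0.987]]
U in tool [-0.963  0.001 -0.27 ] [2.57465357 2.95704204]
```

Emit:
{"fn": "arm_command", "kwargs": {
  "deltas": [
    [0, 0, 0, 1.0, 0, 0.28, 1],
    [0, 0, 0, 2.5, 0, 0.7, 1],
    [0, 0, 0, 4, 0, 1.12, 1],
    [0, 0, 0, 5.5, 0, 1.54, 1],
    [0, 0, 0, 7, 0, 1.96, 1],
    [0, 0, 0, 8.5, 0, 2.38, 1],
    [0, 0, 0, 10, 0, 2.8, 1],
    [0, 0, 0, 10.6, 0, 2.97, 1]
  ]
}}

```text
time_s: 19.62
tcp_pos: [0.6012, 0.0432, 0.1478]
ee_rot: [[-0.977, -0.137, 0.162], [-0.136, 0.991, 0.021], [-0.164, -0.001, -0.987]]
wrist_force: [3.5, 0.2, -1.0]
gripper_width: 0.429
gripper_force: 30.0
```

Emit:
{"fn": "arm_command", "kwargs": {
  "deltas": [
    [0, 0, 0, 0.3, 0, 0.08, 1],
    [0, 0, 0, 0.6, 0, 0.16, 1],
    [0, 0, 0, 0.8, 0, 0.22, 1],
    [0, 0, 0, 1.0, 0, 0.28, 1],
    [0, 0, 0, 1.0, 0, 0.28, 1],
    [0, 0, 0, 1.0, 0, 0.28, 1]
  ]
}}

```text
time_s: 20.12
tcp_pos: [0.5942, 0.0422, 0.1444]
ee_rot: [[-0.977, -0.138, 0.165], [-0.136, 0.99, 0.021], [-0.166, -0.001, -0.986]]
wrist_force: [5.9, -1.5, 0.5]
gripper_width: 0.43
gripper_force: 30.0
```

Run:
```python
from h import *
st();s=sense();print("U in tool",(s["ee_rot"].T@Uw).round(3), 1e3*(s["tcp_pos"]-[.7003,.0571,.1944])@np.c_[Uw,Nw],1e3*(s["tcp_pos"]-[.5932,.0419,.1406])@np.c_[Uw,Nw])
```

```text
t 20.12 tcp [0.5942 0.0422 0.1444] j [  20.7   20.1  -19.7    3.3  -40.9 -105.1] Ftool [-5.6 -2.3  0.4] Mtool [ 0.6  -1.29  0.08] w 0.43 30.0
[[-0.977, -0.138, 0.165], [-0.136, 0.99, 0.021], [-0.166, -0.001, -0.986]]
U in tool [-0.964  0.    -0.266] [-1.18263766e+02  4.26131542e-03] [2.51116955 3.047716  ]
```

Emit:
{"fn": "arm_command", "kwargs": {
  "deltas": [
    [0, 0, 0, 0.15, 0, 0.04, 1],
    [0, 0, 0, 0.3, 0, 0.08, 1],
    [0, 0, 0, 0.3, 0, 0.08, 1],
    [0, 0, 0, 0.3, 0, 0.08, 1]
  ]
}}

```text
time_s: 20.45
tcp_pos: [0.5938, 0.0422, 0.1443]
ee_rot: [[-0.976, -0.138, 0.17], [-0.137, 0.99, 0.023], [-0.172, -0.001, -0.985]]
wrist_force: [9.3, -0.6, -0.2]
gripper_width: 0.43
gripper_force: 30.0
```

Run:
```python
from h import *
st();s=sense();print(1e3*(s["tcp_pos"]-[.7003,.0571,.1944])@np.c_[Uw,Nw])
```

```text
t 20.45 tcp [0.5938 0.0422 0.1443] j [  20.7   20.   -20.1    3.5  -40.4 -105.2] Ftool [-9.  -1.8  1.8] Mtool [ 1.12 -2.48 -0.  ] w 0.43 30.0
[[-0.976, -0.138, 0.17], [-0.137, 0.99, 0.023], [-0.172, -0.001, -0.985]]
[-1.18639597e+02  5.69465553e-02]
```

Emit:
{"fn": "arm_command", "kwargs": {
  "deltas": [
    [0, 0, 0, 0.3, 0, 0.08, 1],
    [0, 0, 0, 0.3, 0, 0.08, 1],
    [0, 0, 0, 0.3, 0, 0.08, 1],
    [0, 0, 0, 0.1, 0, 0.03, 1]
  ]
}}

```text
time_s: 20.78
tcp_pos: [0.5938, 0.0422, 0.1443]
ee_rot: [[-0.975, -0.139, 0.172], [-0.137, 0.99, 0.023], [-0.174, -0.001, -0.985]]
wrist_force: [9.4, -1.6, -0.6]
gripper_width: 0.429
gripper_force: 30.0
```

Run:
```python
from h import *
st();s=sense();print(1e3*(s["tcp_pos"]-[.7003,.0571,.1944])@np.c_[Uw,Nw])
```

```text
t 20.78 tcp [0.5938 0.0422 0.1443] j [  20.7   19.9  -20.2    3.5  -40.2 -105.3] Ftool [-8.8 -2.9  2.2] Mtool [ 1.   -2.34  0.05] w 0.429 30.0
[[-0.975, -0.139, 0.172], [-0.137, 0.99, 0.023], [-0.174, -0.001, -0.985]]
[-1.18654467e+02  7.70547641e-02]
```

Emit:
{"fn": "arm_command", "kwargs": {
  "deltas": [
    [0, 0, 0, -0.1, 0, 0, 0],
    [0, 0, 0, -0.1, 0, 0, -0.8],
    [0, 0, 0, -0.1, 0, 0, -0.8],
    [0, 0, 0, -0.1, 0, 0, -0.8],
    [0, 0, 0, -0.1, 0, -2, -0.8],
    [0, 0, 0, -0.1, 0, -5, -0.8],
    [0, 0, 0, -0.1, 0, -9, -0.8],
    [0, 0, 0, -0.1, 0, -12, -0.8]
  ]
}}

```text
time_s: 21.45
tcp_pos: [0.5693, 0.0388, 0.2621]
ee_rot: [[-0.978, -0.138, 0.16], [-0.136, 0.99, 0.02], [-0.161, -0.002, -0.987]]
wrist_force: [1.0, 0.0, 0.6]
gripper_width: 0.874
gripper_force: 0.0
```

Emit:
{"fn": "arm_command", "kwargs": {
  "deltas": [
    [0, 0, 0, 0, 0, -1, -0.8],
    [0, 0, 0, 0, 0, -1, -0.8],
    [0, 0, 0, 0, 0, -1, -0.8],
    [0, 0, 0, 0, 0, -1, -0.8]
  ]
}}

```text
time_s: 21.78
tcp_pos: [0.5673, 0.0386, 0.2678]
ee_rot: [[-0.978, -0.137, 0.156], [-0.135, 0.991, 0.02], [-0.157, -0.002, -0.988]]
wrist_force: [-0.6, -0.7, -0.0]
gripper_width: 0.898
gripper_force: 0.0
```

Run:
```python
from h import *
st()
# numeric check: lid colour mask in the scene picture now against the start picture (lid area change)
a=cv2.imread("pics/scene0.png");b=capture("scene")["pixels"]
for im in(a,b):
    # dark opening? compare front-lip strip around (300-345,190-220)
    print(im[205:222:2,300].tolist())
```

```text
t 21.78 tcp [0.5673 0.0386 0.2678] j [  21.4   11.2  -12.6    2.6  -57.5 -104.7] Ftool [ 0.6 -0.6 -0.1] Mtool [0.03 0.32 0.01] w 0.898 0.0
[[-0.978, -0.137, 0.156], [-0.135, 0.991, 0.02], [-0.157, -0.002, -0.988]]
[[52, 80, 127], [52, 81, 129], [49, 78, 124], [51, 79, 126], [41, 65, 101], [72, 104, 135], [67, 96, 124], [67, 96, 124], [67, 95, 123]]
[[53, 84, 131], [54, 84, 134], [54, 82, 128], [52, 82, 131], [41, 65, 103], [75, 107, 140], [69, 98, 127], [68, 97, 126], [70, 99, 128]]
```

The lid's front edge looks the same as at the start, so it is shut, and the gripper is clear. Handing in.

```bash
python3 -c "
from station import *
print(finish_job())"
```

```text
the job is handed in; nothing more can be done
None
```

The job is handed in, but no verdict came back: by my measurements the pull sank about 5.8 of its 6 mm, the garlic is inside the box, the lid is pushed shut against its stop, and I never went near the lemon or the mugs.

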